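# Slide the drink flask home in its parking bay on the glass shelf

## Task

Slide the upright steel drink flask across the glass into the bay between the two low chrome rods, pushing it low down so that it does not tip, and press it gently home until its sprung rubber pad clearly gives a few millimetres. Then ease off slowly and let go, so that the flask stays standing in the bay, resting against the pad. Do not lift the flask, do not jam it against the rods or ram the pad to the end of its spring, and leave the lunchbox and the shuttlecocks where they are.

Things in the scene. Friction and masses are not known exactly. Their poses are not given: they have to be found in the camera images.
- shelf: Clear glass shelf board, 440 x 1000 x 12 mm, fixed on chrome brackets. Origin: centre of the board's underside; its top, on which everything stands, is 12 mm above the origin (60 mm above the work surface).
- flask: Steel drink flask, loose, standing: cylinder of 64 mm diameter to 165 mm height, then shoulder and black flip-top lid (52 mm) to 220 mm. Origin: centre of its underside, z up. About 0.5 kg (varies), centre of mass 105 mm up. Pushed 15 to 35 mm above the glass it slides; above about 45 mm it tends to tip. Sliding friction is 2 to 4 N, not known exactly. Starts 95 to 130 mm before the bay's origin.
- bay: Fixed bay: two parallel low chrome rods, 10 mm thick, tops 19 mm above the glass, along the bay's x axis (the way in, roughly away from the robot) from x = 0 to 125 mm at y = +-41 mm: 72 mm clear between them. At the mouth they flare out to y = +-66 mm at x = -35 mm. Bare glass between. Origin: on the glass, midway between the rods where the flare ends.
- endstop: End stop behind the bay: fixed aluminium track 10 mm high, origin on the glass on the bay's middle line at bay x = 115 mm, same axes. On it a chrome carriage 28 x 36 mm, top 50 mm above the glass, is clamped at a setting of 0 to 40 mm along x that differs each time and is not measured. It carries a black rubber pad, 32 mm diameter, facing the mouth, centre 30 mm above the glass.
- lunchbox: Pink plastic lunchbox with four white spring latches and a carrying handle, 150 x 210 mm and 100 mm high, loose. Origin: centre of its underside. A bystander.
- cock1: Shuttlecock standing on its skirt, cork up, 66 mm diameter, 85 mm high, loose and light: the nearest of a row of three. Origin: centre of its underside. A bystander.
- cock2: The middle shuttlecock of the row, same shape. A bystander.
- cock3: The farthest shuttlecock of the row, same shape. A bystander.
- pad_near (a point): Fixed mark: where the centre of the relaxed pad's face is at carriage setting 0, the nearest it can be to the mouth (bay x = 60 mm; the flask then meets it with its axis at bay x = 28 mm). The pad sits on a spring of about 0.8 N per mm with 8 mm travel, so about 6 N drives it to the end; more than 13 N on it is ramming. The flask's friction on the glass adds to what the pusher feels.
- pad_far (a point): Fixed mark: where the centre of the relaxed pad's face is at carriage setting 40 mm, the farthest (bay x = 100 mm; flask axis then at bay x = 68 mm). The real pad is anywhere between the two marks. Let go slowly, the flask is pushed back a little and stays lightly pressed by the pad; let go suddenly from a deep press it may be thrown off the pad.
There are look-alikes about, which are no part of the job. What is shaped like the flask but blue is not meant.

How it is judged:
By the outcome, as a careful person would: the job done as asked, in the order asked, and still so for the second after the job is handed in, with the robot touching nothing.
It also fails if it takes over 58 s, if anything falls off the work surface, if the arm or the gripper's body presses on something with over 40 N, if the wrist force passes 120 N, or if a joint passes its speed limit or range.

## Robot

A 6-joint arm with a two-finger parallel gripper is mounted at the origin on the work surface. World frame = base frame: x ahead of the robot, y to its left, z up, the work surface at z = 0. Lengths are in m, angles in degrees, forces in N, time in s.
With the tool pointing down it reaches from about 0.35 to 0.975 m from the base axis. Payload 7.1 kg.
Tool frame: the origin (TCP) lies at the centre of the arm's flange, where the gripper is bolted on; the fingertips stand ctrl.tip_extent ahead of it and the grasp point (between the pads) lies 163 mm ahead of it (ctrl.tip_extent is the distance from the TCP to the fingertips, in m); z points along the fingers, y is the direction in which the jaws open and shut (so a half turn about z gives the same grasp; the last joint's range is limited). The gripper opens to 88 mm and grips with 3 to 60 N. Pads are 20 mm wide; open, the fingers measure 115 mm over their backs; the gripper's body (75 mm by 178 mm) begins 61 mm behind the grasp point.
Start: joints at [-1.089, 24.242, 93.386, -0, 62.372, -1.089], TCP at [0.625, 0, 0.405] pointing down, gripper open.
Joint ranges: [-172.04, 172.04], [-51.8, 120.97], [4.93, 147.93], [-75.15, 255.16], [6.16, 154.13], [-145.62, 145.62]. Speed limits (degrees/s): [136.94, 136.94, 172.46, 180, 180, 180].

## Interface

Orientations are given as a 3x3 rotation matrix whose columns are the frame's x, y, z axes.
In Python, from station import ctrl, grab_frame, finish_job, models gives the robot as it stands.
- The arm moves only by the shell command python3 -m jog 'ROWS'. ROWS is a JSON object of lists of equal length, an entry for each row: "rotation": the turn, a rotation vector about the world's x, y, z in rad, a list of three; "translation": the shift along the world's x, y, z in mm, a list of three; "jaw": the opening, from 0 (shut) to 1 (fully open). In form: {"rotation": [[ax, ay, az], ...], "translation": [[tx, ty, tz], ...], "jaw": [jaw, ...]}. A call has 1 to 12 rows; each row is the pose to reach, as a shift and turn from the pose commanded when the call began; what a row does not reach only later rows make up. A row lasts 1/12 s, in which the tool goes at most 41.7 mm and 7.16 degrees, less where a joint would pass 70% of its speed; a pose out of reach is approached as far as the arm can. A call with a gripper value outside its range is refused whole. The fingers move at their own pace and stop on an object; the grip force is fixed at half the most. Time passes only in rows, so rows that repeat a pose let the fingers close. It gives the time, the measured TCP pose, the force and the opening at its end, in the units of the state.
- ctrl.read_state(): the state, without advancing time (a new reading comes with each control period).
- grab_frame(name): name is "scene" or "side" or "wrist"; returns a dict with "image" (400x640x3 uint8, red, green, blue), "fx", "fy", "cx", "cy" (pixels), "cam_to_world" (4x4, takes a point from camera to world coordinates); the wrist camera has in their place "mount" (4x4, takes a point from camera to tool coordinates, whose origin is the TCP and whose axes are the flange's). Camera axes: x right, y down, z forward; pixel columns grow to the right and rows downward; lengths in m; the calibration is good to about 2 mm. A picture is of the moment at which its call begins: read the wrist's pose just before it. There is no depth.
- finish_job(): hands the job in, once; it reports no verdict.
Trained networks look in a picture, given as the dict that the camera call returned (one of the last four; its "shot" number tells which), for a name from the list of things; names that differ only in an ending like _2 or _b are one class to them, and where a whole thing is asked for, a point or a joint stands for the part that bears it (a point fixed in the world has none). Each returns a list of dicts, best first, with "conf" (0 to 1); they miss things now and then, are a little off and sometimes report something else, mostly with a low value. They report only what shows in the picture. A call takes as long as a camera call. They do not tell look-alikes from the thing itself.
- models.find_in(picture, query): "location" ([x, y, z] in m, in the coordinates of the camera as it stood for that picture, good to about 4 mm: the middle of the surface that is visible of it).
- models.tip_of(picture, query): "location" ([x, y, z] in m, in the coordinates of the camera as it stood for that picture, good to about 4 mm: a listed point, or the origin of a listed thing).
The state is a dict: "time": time; "q": joint angles; "dq": joint speeds; "effort": joint torques, N m; "tcp_pos": TCP position; "ee_rot": TCP orientation; "wrist_force": force on the tool from outside, world axes, zero at the start; "wrist_torque": the same for the moment, N m; "width": opening from 0.0 (shut) to 1.0 (fully open).
Only numpy, scipy, OpenCV 4.12 (cv2) and the standard library are available. Lean on these libraries where they do the work, as an engineer would, in place of code of your own. Each camera call takes 0.05 s, during which the arm holds its last target.

## Working session

There is one attempt and no reset: what is moved stays moved. The work goes in short steps, Python scripts to look and compute and a shell command to move; the robot and the scene stay as the last step left them, time stands still between calls to the robot, and variables do not carry over. Pictures are saved under pics/ and viewed, and the job is handed in when it is done.

```bash
ls; mkdir -p pics; python3 - <<'E'
from station import ctrl, grab_frame, models
import cv2, numpy as np
s=ctrl.read_state(); print(s['time'],s['tcp_pos'],ctrl.tip_extent,s['width'],s['wrist_force'])
for n in ['scene','side']:
    f=grab_frame(n); cv2.imwrite(f'pics/{n}0.png',f['image'][:,:,::-1])
    T=f['cam_to_world']; print(n,f['fx'],f['cx'],f['cy'],np.round(T,3).tolist())
    for q in ['flask','bay','endstop','pad_near','pad_far','lunchbox','cock1']:
        for m in (models.tip_of,models.find_in):
            try:
                for d in m(f,q)[:3]:
                    p=np.array(d['location']); print(q,m.__name__,round(d['conf'],2),np.round((T@np.r_[p,1])[:3],3))
            except Exception as e: print(q,m.__name__,e)
print(ctrl.read_state()['time'])
E
```

```text
pics
0.0 [6.24729221e-01 1.78600654e-05 4.03898042e-01] 0.182 1.0012757258404106 [-0.02923733 -0.3027867   1.09248743]
scene 388.84559991466017 313.2844969241072 195.04237758076263 [[0.397, 0.482, -0.781, 1.416], [0.918, -0.204, 0.341, -0.362], [0.005, -0.852, -0.523, 0.683], [0.0, 0.0, 0.0, 1.0]]
flask call 0.7 [ 0.305 -0.193  0.002]
flask call 0.56 [0.504 0.017 0.058]
flask call 0.64 [ 0.331 -0.2    0.136]
bay call 0.77 [0.601 0.042 0.059]
bay call 0.78 [0.641 0.005 0.08 ]
endstop call 0.77 [0.71  0.047 0.064]
endstop call 0.95 [0.738 0.039 0.081]
endstop call 0.22 [ 0.499 -0.368  0.094]
pad_near call 0.78 [0.661 0.047 0.091]
pad_near call 0.91 [0.74  0.045 0.077]
pad_far call 0.86 [0.701 0.048 0.091]
pad_far call 0.98 [0.744 0.043 0.079]
lunchbox call 0.57 [0.59  0.377 0.062]
lunchbox call 0.83 [0.637 0.343 0.137]
cock1 call 0.77 [ 0.584 -0.335  0.062]
cock1 call 0.71 [ 0.479 -0.368  0.06 ]
cock1 call 0.63 [ 0.698 -0.329  0.058]
cock1 call 0.84 [ 0.714 -0.332  0.084]
cock1 call 0.69 [ 0.6   -0.336  0.093]
cock1 call 0.63 [ 0.498 -0.368  0.093]
side 392.17286843736645 326.280308854
[... 203 characters left out ...]
 0.036 0.185]
flask call 0.83 [ 0.308 -0.172  0.121]
bay call 0.92 [0.599 0.043 0.059]
bay call 0.63 [0.628 0.09  0.076]
endstop call 0.83 [0.716 0.05  0.061]
endstop call 0.84 [0.727 0.06  0.081]
endstop call 0.34 [ 0.581 -0.313  0.089]
pad_near call 0.96 [0.664 0.043 0.089]
pad_near call 0.66 [0.729 0.056 0.085]
pad_far call 0.6 [0.7   0.047 0.089]
pad_far call 0.81 [0.727 0.062 0.081]
lunchbox call 0.75 [0.587 0.38  0.055]
lunchbox call 0.85 [0.58 0.44 0.14]
cock1 call 0.8 [ 0.578 -0.331  0.063]
cock1 call 0.65 [ 0.484 -0.364  0.062]
cock1 call 0.6 [ 0.703 -0.329  0.063]
cock1 call 0.8 [ 0.579 -0.314  0.094]
cock1 call 0.68 [ 0.698 -0.313  0.088]
cock1 call 0.53 [ 0.474 -0.349  0.095]
1.5
```

View pictures.

View pics/scene0.png

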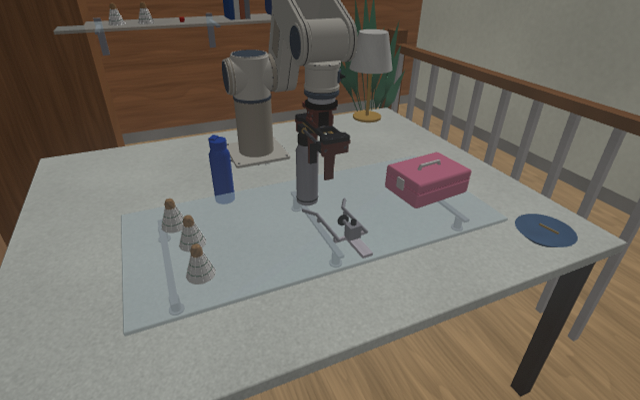

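View pics/side0.png

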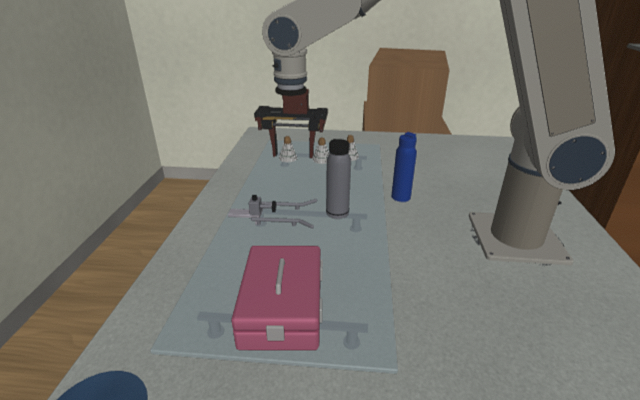

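```bash
python3 - <<'E'
from station import ctrl, models
print([a for a in dir(ctrl) if a[0]!='_'])
s=ctrl.read_state(); print(s['q'],s['tcp_pos'],s['ee_rot'])
import cv2
a=cv2.imread('pics/side0.png')[120:240,220:380]; b=cv2.imread('pics/scene0.png')[120:270,270:390]
cv2.imwrite('pics/sz.png',cv2.resize(a,None,fx=5,fy=5,interpolation=2)); cv2.imwrite('pics/cz.png',cv2.resize(b,None,fx=4,fy=4,interpolation=2))
E
```

```text
['IKError', 'read_state', 'tip_extent']
[-1.08768727e+00  2.42422527e+01  9.33860562e+01  2.00922023e-04
  6.23709000e+01 -1.08877312e+00] [6.24991125e-01 3.64566786e-05 4.04672908e-01] [[-1.73255151e-05  1.00000000e+00  1.38637681e-05]
 [ 1.00000000e+00  1.73254756e-05  2.84421193e-06]
 [ 2.84397174e-06  1.38638174e-05 -1.00000000e+00]]
```

View pics/sz.png

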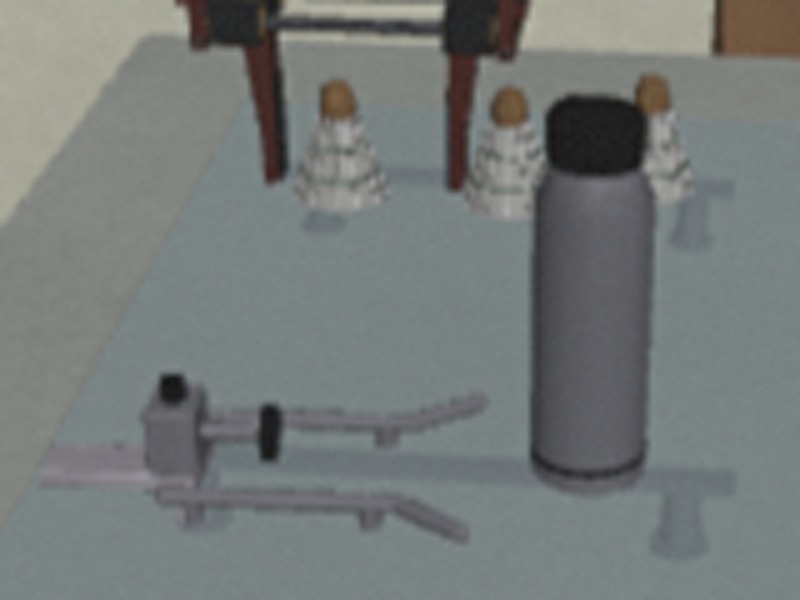

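View pics/cz.png

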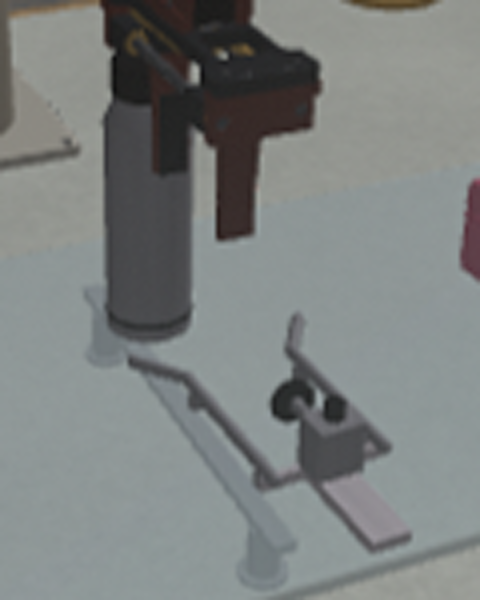

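```bash
cat > h.py <<'E'
import numpy as np
from scipy.optimize import least_squares
C={'scene':(388.846,313.284,195.042,np.array([[0.397,0.482,-0.781,1.416],[0.918,-0.204,0.341,-0.362],[0.005,-0.852,-0.523,0.683],[0,0,0,1]])),
'side':(392.173,326.280,194.067,np.array([[-0.996,-0.05,0.069,0.459],[-0.085,0.496,-0.864,0.939],[0.009,-0.867,-0.498,0.653],[0,0,0,1]]))}
def proj(c,P):
    f,cx,cy,T=C[c]; p=T[:3,:3].T@(np.array(P)-T[:3,3]); return np.array([f*p[0]/p[2]+cx,f*p[1]/p[2]+cy])
def onz(c,uv,z):
    f,cx,cy,T=C[c]; d=T[:3,:3]@np.array([(uv[0]-cx)/f,(uv[1]-cy)/f,1]); return T[:3,3]+d*(z-T[2,3])/d[2]
S=lambda x,y:(220+x/5,120+y/5)
K=lambda x,y:(270+x/4,120+y/4)
E
python3 - <<'E'
from h import *
r=lambda p:print(np.round(p,4))
r(least_squares(lambda p:[proj('side',[*p,.14])[0]-S(591,330)[0],proj('scene',[*p,.14])[0]-K(148.5,220)[0]],[.5,.03]).x)
# base front bottoms
obs=[('side',S(385,497),0,41),('side',S(160,494),125,41),('side',S(398,422),0,-41),('scene',K(185,375),0,-41),('scene',K(265,481),125,-41),('scene',K(293,350),0,41),('scene',K(388,446),125,41)]
def W(p,x,y,z):
    c,s=np.cos(p[2]),np.sin(p[2]); return [p[0]+(c*x-s*y)/1e3,p[1]+(s*x+c*y)/1e3,z]
f=lambda p:np.concatenate([proj(c,W(p,x,y,.074))-uv for c,uv,x,y in obs])
s=least_squares(f,[.6,.042,.05],loss='soft_l1');r(s.x);print(np.degrees(s.x[2]));print(np.round(s.fun,1).reshape(-1,2) if s.fun.size==14 else s.fun)
print('pad side',end='');r(onz('side',S(269,433),.09));r(onz('side',S(281,433),.09));print('pad scene');r(onz('scene',K(289,402),.09))
E
```

```text
[0.5008 0.0173]
[0.6043 0.0426 0.0221]
1.2637370576669618
[[ 0.4  1.3]
 [-1.3 -0.1]
 [ 1.5  0.2]
 [ 0.2  0.8]
 [ 1.3 -0.1]
 [-0.6  0.3]
 [-1.5  0.5]]
pad side[0.6734 0.0449 0.09  ]
[0.6669 0.0443 0.09  ]
pad scene
[0.678 0.044 0.09 ]
```

```bash
python3 - <<'E'
from station import grab_frame
import cv2,numpy as np
f=grab_frame('wrist'); print(np.round(f['mount'],3)); cv2.imwrite('pics/w0.png',f['image'][:,:,::-1])
E
python3 -m jog '{"rotation":[[0,0,0],[0,0,0],[0,0,0],[0,0,-0.1],[0,0,-0.2],[0,0,-0.3],[0,0,-0.4],[0,0,-0.5],[0,0,-0.6],[0,0,-0.7],[0,0,-0.8],[0,0,-0.9]],"translation":[[0,0,40],[0,0,80],[0,0,110],[0,0,110],[0,0,110],[0,0,110],[0,0,110],[0,0,110],[0,0,110],[0,0,110],[0,0,110],[0,0,110]],"jaw":[0.55,0.55,0.55,0.55,0.55,0.55,0.55,0.55,0.55,0.55,0.55,0.55]}'
```

```text
[[-0.    -0.97  -0.244  0.066]
 [ 1.    -0.001  0.    -0.   ]
 [-0.001 -0.244  0.97   0.022]
 [ 0.     0.     0.     1.   ]]
time: 2.55
tcp_pos: [0.6249, 0.0, 0.5147]
ee_rot: [[0.786, 0.618, -0.0], [0.618, -0.786, 0.0], [-0.0, -0.0, -1.0]]
wrist_force: [-0.7, -0.5, -0.0]
width: 0.554
```

View pics/w0.png

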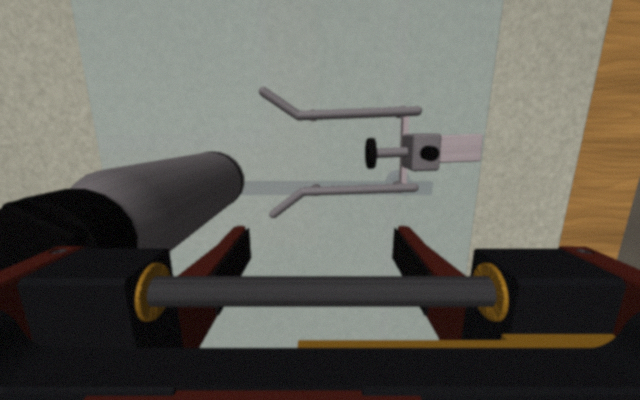

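```bash

python3 -m jog '{"rotation":[[0,0,-0.1],[0,0,-0.2],[0,0,-0.3],[0,0,-0.4],[0,0,-0.5],[0,0,-0.6],[0,0,-0.64],[0,0,-0.64],[0,0,-0.64]],"translation":[[-35,0,0],[-70,0,0],[-105,3,0],[-140,6,0],[-175,9,0],[-210,12,0],[-245,15,0],[-265,15,0],[-265,15,0]],"jaw":[0.48,0.48,0.48,0.48,0.48,0.48,0.48,0.48,0.48]}'
python3 -m jog '{"rotation":[[0,-0.1,0],[0,-0.2,0],[0,-0.3,0],[0,-0.4,0],[0,-0.5,0],[0,-0.6,0],[0,-0.7,0],[0,-0.7,0],[0,-0.7,0]],"translation":[[-6,0,0],[-12,0,0],[-18,0,0],[-24,0,0],[-30,0,0],[-36,0,0],[-40,0,0],[-40,0,0],[-40,0,0]],"jaw":[0.48,0.48,0.48,0.48,0.48,0.48,0.48,0.48,0.48]}'
python3 -c "
from station import ctrl
print(ctrl.read_state()['q'])"
```

```text
time: 3.3
tcp_pos: [0.3566, 0.0151, 0.5146]
ee_rot: [[1.0, 0.031, -0.001], [0.031, -1.0, 0.0], [-0.001, -0.0, -1.0]]
wrist_force: [1.0, 0.6, -0.5]
width: 0.478
time: 4.05
tcp_pos: [0.3202, 0.015, 0.5149]
ee_rot: [[0.766, 0.024, 0.643], [0.031, -1.0, -0.0], [0.642, 0.02, -0.766]]
wrist_force: [-0.1, -1.0, 0.7]
width: 0.481
[  0.74754506 -20.47195791 128.95468646  -0.92473836  31.53084865
  89.58807728]
```

```bash

python3 -m jog '{"rotation":[[0,0,0],[0,0,0],[0,0,0],[0,0,0],[0,0,0],[0,0,0],[0,0,0]],"translation":[[0,0,-35],[0,0,-70],[0,0,-105],[0,0,-140],[0,0,-175],[0,0,-200],[0,0,-200]],"jaw":[0.48,0.48,0.48,0.48,0.48,0.48,0.48]}'
python3 - <<'E'
from station import ctrl,grab_frame
import cv2
print(ctrl.read_state()['q'])
for n in ['scene','side','wrist']: cv2.imwrite(f'pics/{n}1.png',grab_frame(n)['image'][:,:,::-1])
E
```

```text
time: 4.63
tcp_pos: [0.3221, 0.026, 0.3684]
ee_rot: [[0.786, 0.01, 0.619], [0.03, -0.999, -0.022], [0.618, 0.036, -0.785]]
wrist_force: [0.9, -0.1, 0.4]
width: 0.481
[  3.97143135  -3.22492108 139.91019316 -35.42670173   6.4080185
 126.66551272]
```

View pics/side1.png

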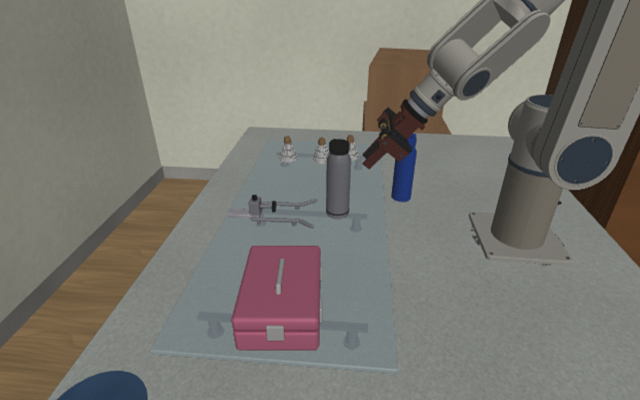

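View pics/scene1.png

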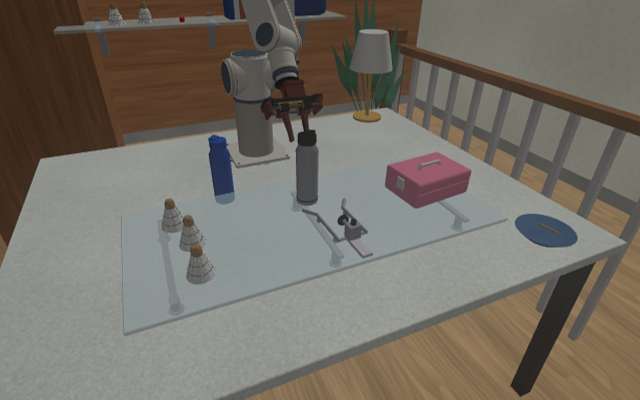

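View pics/wrist1.png

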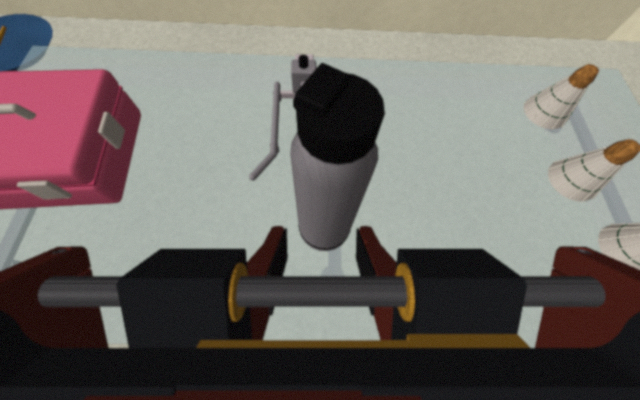

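```bash

python3 -c "
from station import ctrl
s=ctrl.read_state();print(s['q'].tolist(),s['tcp_pos'].tolist())"
python3 -m jog '{"rotation":[[0,0,0],[0,0,0],[0,0,0],[0,0,0],[0,0,0]],"translation":[[20,0,50],[40,0,100],[40,0,140],[40,0,140],[40,0,140]],"jaw":[0.48,0.48,0.48,0.48,0.48]}'
python3 -c "
from station import ctrl
s=ctrl.read_state();print(s['q'].tolist(),s['tcp_pos'].tolist(),s['ee_rot'].tolist())"
python3 -m jog '{"rotation":[[0,0.05,0],[0,0.1,0],[0,0.15,0],[0,0.2,0],[0,0.25,0],[0,0.25,0]],"translation":[[0,0,-30],[0,0,-60],[0,0,-60],[0,0,-60],[0,0,-60],[0,0,-60]],"jaw":[0.48,0.48,0.48,0.48,0.48,0.48]}'
python3 -c "
from station import ctrl
s=ctrl.read_state();print(s['q'].tolist(),s['tcp_pos'].tolist(),s['ee_rot'].tolist())"
```

```text
[3.969399436256667, -3.348341908944512, 139.92833665916848, -34.71080315414366, 6.340343341698612, 125.83762978318184] [0.32185133270392263, 0.026215726582323448, 0.36896022810703166]
time: 5.2
tcp_pos: [0.3632, 0.0265, 0.5167]
ee_rot: [[0.776, 0.015, 0.631], [0.031, -0.999, -0.015], [0.63, 0.031, -0.776]]
wrist_force: [1.3, 0.7, 1.1]
width: 0.479
[3.3418449003707376, -14.812434810387176, 125.12785102374978, -5.798375855111484, 30.80628594258204, 95.81072432752269] [0.3631766867946934, 0.026511458301677275, 0.5167016470350236] [[0.7760330005420902, 0.014518041366382508, 0.6305251847028192], [0.030892960519931643, -0.9994099812810117, -0.015010473217114106], [0.6299352403699559, 0.031127412208080536, -0.7760236318239762]]
time: 5.7
tcp_pos: [0.3615, 0.0264, 0.4498]
ee_rot: [[0.913, 0.022, 0.407], [0.031, -0.999, -0.016], [0.406, 0.027, -0.913]]
wrist_force: [1.2, 0.2, 0.2]
width: 0.48
[3.0469272188409353, -7.636364012556618, 126.83027652109615, -3.5779370710747553, 36.916917842182976, 93.85431632955498] [0.36154946007925576, 0.026370330179333986, 0.4497540938635359] [[0.9131787269995667, 0.02211323286607188, 0.40695898747620957], [0.03127578342767718, -0.9993847046766738, -0.015875686734826817], [0.4063575247567539, 0.027225300559005763, -0.913308461081488]]
```

```bash
cat > kin.py <<'E'
import numpy as np
from scipy.spatial.transform import Rotation as R
from scipy.optimize import least_squares
D=[([-1.0877,24.2423,93.3861,0,62.3709,-1.0888],[.62499,0,.4047],[[0,1,0],[1,0,0],[0,0,-1]]),
([.7475,-20.4720,128.9547,-.9247,31.5308,89.588],[.3202,.015,.5149],[[.766,.024,.643],[.031,-1,0],[.642,.02,-.766]]),
([3.9694,-3.3483,139.9283,-34.7108,6.3403,125.8376],[.32185,.02622,.36896],None),
([3.3418,-14.8124,125.1279,-5.7984,30.8063,95.8107],[.36318,.02651,.5167],[[.776,.0145,.6305],[.0309,-.9994,-.015],[.63,.0311,-.776]]),
([3.0469,-7.6364,126.8303,-3.5779,36.9169,93.8543],[.36155,.02637,.44975],[[.9132,.0221,.407],[.0313,-.9994,-.0159],[.4064,.0272,-.9133]])]
def rot(ax,a): return R.from_euler(ax,a,degrees=True).as_matrix()
# zero pose: links up; q4,q6 signs s4,s6; final fixed
def fk(q,P,s4=1,s6=1,off=None):
    a0,h,L1,L2,o,d,oy=P
    T=rot('z',q[0]); p=T@[a0,0,h]; p=p+T@[0,oy,0]
    T=T@rot('y',q[1]); p=p+T@[0,0,L1]
    T=T@rot('y',q[2]); p=p+T@[o,0,L2]
    T=T@rot('z',s4*q[3])@rot('y',q[4])@rot('z',s6*q[5]); p=p+T@[0,0,d]
    if off is not None: T=T@off
    return p,T
E
python3 - <<'E'
from kin import *
for s4 in(1,-1):
  for s6 in (1,-1):
    f=lambda P:np.concatenate([fk(q,P,s4,s6)[0]-t for q,t,_ in D])
    s=least_squares(f,[0,.3,.4,.4,0,.1,0]); 
    offs=[np.round(fk(q,s.x,s4,s6)[1].T@np.array(r),2).tolist() for q,t,r in D if r is not None]
    print(s4,s6,np.round(s.x,4),np.abs(s.fun).max()); print(offs[0],offs[-1])
E
```

```text
1 1 [1.000e-04 3.123e-01 5.630e-01 4.848e-01 7.750e-02 1.275e-01 1.190e-02] 2.5756538009093766e-05
[[-0.0, -1.0, 0.0], [1.0, -0.0, 0.0], [-0.0, 0.0, 1.0]] [[0.0, -1.0, -0.0], [1.0, -0.0, 0.0], [-0.0, 0.0, 1.0]]
1 -1 [1.000e-04 3.123e-01 5.630e-01 4.848e-01 7.750e-02 1.275e-01 1.190e-02] 2.5756538009093766e-05
[[0.04, -1.0, 0.0], [1.0, 0.04, -0.0], [-0.0, 0.0, 1.0]] [[0.13, 0.99, 0.0], [-0.99, 0.13, -0.0], [-0.0, 0.0, 1.0]]
-1 1 [0.0047 0.3092 0.5549 0.4822 0.075  0.1186 0.004 ] 0.007877556219539979
[[-0.0, -1.0, 0.0], [1.0, -0.0, 0.0], [-0.0, 0.0, 1.0]] [[0.1, -0.99, -0.07], [1.0, 0.1, 0.01], [-0.0, -0.07, 1.0]]
-1 -1 [0.0047 0.3092 0.5549 0.4822 0.075  0.1186 0.004 ] 0.007877556219539979
[[0.04, -1.0, 0.0], [1.0, 0.04, -0.0], [-0.0, 0.0, 1.0]] [[0.03, 1.0, 0.07], [-1.0, 0.03, 0.0], [-0.0, -0.07, 1.0]]
```

```bash
cat >> kin.py <<'E'
P=[0,.3123,.5630,.4848,.0775,.1275,.0119]
OFF=np.array([[0,-1,0],[1,0,0],[0,0,1.]])
LO=np.array([-172.04,-51.8,4.93,-75.15,6.16,-145.62]);HI=np.array([172.04,120.97,147.93,255.16,154.13,145.62])
def ik(p,Rm,q0,bounded=True):
    def f(q):
        a,T=fk(q,P,1,1,OFF); return np.r_[(a-p)*10,R.from_matrix(T.T@Rm).as_rotvec()*3]
    return least_squares(f,np.clip(q0,LO+.05,HI-.05),bounds=(LO,HI))
def Rt(th,yaw): # jaws lateral; camera forward
    return rot('z',yaw)@rot('y',-th)@np.diag([1,-1,-1.])
E
python3 - <<'E'
from kin import *
for th in (0,10,20,25,30,35,40,50):
  for x in (.44,.54,.61):
    Rm=Rt(th,2); tip=np.array([x,.03,.087]); p=tip-Rm[:,2]*.182
    o=[]
    for q0 in ([3,0,125,0,30,92],[3,0,125,180,30,-88]):
        s=ik(p,Rm,q0); o.append((np.round(s.x,0).astype(int).tolist(),round(float(np.abs(s.fun).max())*100,1)))
    print(th,x,np.round(p,3),o)
E
```

```text
0 0.44 [0.44  0.03  0.269] [([2, 22, 121, 0, 36, 90], 0.0), ([2, 22, 121, 0, 36, 90], 0.0)]
0 0.54 [0.54  0.03  0.269] [([2, 29, 109, 0, 43, 90], 0.0), ([2, 29, 109, 0, 43, 90], 0.0)]
0 0.61 [0.61  0.03  0.269] [([2, 33, 100, 0, 47, 90], 0.0), ([2, 33, 100, 0, 47, 90], 0.0)]
10 0.44 [0.408 0.029 0.266] [([2, 20, 128, 0, 23, 91], 0.0), ([2, 20, 128, 0, 23, 91], 0.0)]
10 0.54 [0.508 0.029 0.266] [([2, 26, 116, 0, 29, 90], 0.0), ([2, 26, 116, 0, 29, 90], 0.0)]
10 0.61 [0.578 0.029 0.266] [([2, 30, 107, 0, 33, 90], 0.0), ([2, 30, 107, 0, 33, 90], 0.0)]
20 0.44 [0.378 0.028 0.258] [([2, 19, 134, -1, 7, 92], 0.0), ([5, 22, 136, 239, 6, -146], 26.2)]
20 0.54 [0.478 0.028 0.258] [([2, 24, 122, 0, 13, 90], 0.0), ([2, 24, 122, 0, 13, 90], 0.0)]
20 0.61 [0.548 0.028 0.258] [([2, 28, 114, 0, 18, 89], 0.0), ([2, 28, 114, 0, 18, 89], 0.0)]
25 0.44 [0.363 0.027 0.252] [([3, 17, 135, -7, 6, 98], 18.3), ([3, 21, 138, 183, 6, -92], 10.8)]
25 0.54 [0.463 0.027 0.252] [([2, 24, 125, 0, 6, 89], 2.4), ([2, 24, 125, 0, 6, 89], 2.4)]
25 0.61 [0.533 0.027 0.252] [([2, 28, 117, 1, 10, 89], 0.0), ([2, 28, 117,
[... 499 characters left out ...]
, 0.0)]
35 0.61 [0.506 0.026 0.236] [([2, 29, 123, 178, 7, -88], 0.0), ([2, 29, 123, 178, 7, -88], 0.0)]
40 0.44 [0.323 0.026 0.226] [([6, 11, 139, -53, 6, 146], 72.4), ([3, 27, 146, 181, 32, -90], 0.0)]
40 0.54 [0.423 0.026 0.226] [([4, 21, 128, -54, 6, 146], 65.8), ([2, 28, 134, 180, 22, -90], 0.0)]
40 0.61 [0.493 0.026 0.226] [([2, 30, 126, 179, 16, -89], 0.0), ([2, 30, 126, 179, 16, -89], 0.0)]
50 0.44 [0.301 0.025 0.204] [([6, 6, 142, -53, 6, 146], 110.1), ([3, 37, 148, 181, 54, -90], 14.9)]
50 0.54 [0.401 0.025 0.204] [([5, 18, 130, -54, 6, 146], 113.2), ([2, 34, 138, 180, 43, -90], 0.0)]
50 0.61 [0.471 0.025 0.204] [([2, 35, 130, 179, 35, -90], 0.0), ([2, 35, 130, 179, 35, -90], 0.0)]
```

```bash
python3 - <<'E'
from kin import *
q0=[3.0469,-7.6364,126.8303,-3.5779,36.9169,93.8543]
path=[]
for i in range(1,5): path.append([3.05,-7.6,126.8,-3.58+i*5.9,36.9-i*4.2,93.8-i*5.9])
for i in range(1,19):
    j=20+i*160/18; path.append([3.05,-7.6,126.8,j,20,90.3-j])
prev=q0;base=fk(q0,P,1,1,OFF);pp=base
for k,q in enumerate(path):
    a=fk(q,P,1,1,OFF)
    step=np.degrees(np.linalg.norm(R.from_matrix(a[1]@pp[1].T).as_rotvec()))
    print(k,np.round(R.from_matrix(a[1]@base[1].T).as_rotvec(),2).tolist(),np.round((a[0]-base[0])*1000).tolist(),round(step,1),np.round(q[3:]))
    pp=a
    if k==11: base=a; print()
print(np.round(base[0],3))
E
```

```text
0 [0.05, -0.07, 0.04] [8.0, 8.0, 4.0] 5.5 [ 2. 33. 88.]
1 [0.09, -0.15, 0.08] [16.0, 14.0, 9.0] 5.2 [ 8. 28. 82.]
2 [0.11, -0.23, 0.1] [24.0, 19.0, 15.0] 5.0 [14. 24. 76.]
3 [0.13, -0.31, 0.11] [32.0, 22.0, 22.0] 4.8 [20. 20. 70.]
4 [0.17, -0.33, 0.14] [33.0, 28.0, 25.0] 3.1 [29. 20. 61.]
5 [0.2, -0.35, 0.18] [35.0, 33.0, 28.0] 3.1 [38. 20. 53.]
6 [0.23, -0.39, 0.2] [37.0, 39.0, 32.0] 3.1 [47. 20. 44.]
7 [0.26, -0.43, 0.23] [39.0, 43.0, 36.0] 3.1 [56. 20. 35.]
8 [0.28, -0.47, 0.25] [42.0, 46.0, 42.0] 3.1 [64. 20. 26.]
9 [0.3, -0.52, 0.26] [45.0, 49.0, 47.0] 3.1 [73. 20. 17.]
10 [0.31, -0.57, 0.27] [48.0, 51.0, 53.0] 3.1 [82. 20.  8.]
11 [0.32, -0.63, 0.27] [51.0, 51.0, 59.0] 3.1 [91. 20. -1.]

12 [0.01, -0.05, -0.01] [3.0, -0.0, 6.0] 3.1 [100.  20. -10.]
13 [0.01, -0.1, -0.03] [7.0, -2.0, 12.0] 3.1 [109.  20. -19.]
14 [0.01, -0.15, -0.05] [10.0, -5.0, 17.0] 3.1 [118.  20. -27.]
15 [0.01, -0.2, -0.08] [13.0, -8.0, 22.0] 3.1 [127.  20. -36.]
16 [-0.0, -0.24, -0.11] [15.0, -12.0, 26.0] 3.1 [136.  20. -45.]
17 [-0.01, -0.27, -0.15] [18.0, -17.0, 30.0] 3.1 [144.  20. -54.]
18 [-0.03, -0.3, -0.19] [20.0, -23.0, 33.0] 3.1 [153.  20. -63.]
19 [-0.05, -0.32, -0.24] [21.0, -29.0, 36.0] 3.1 [162.  20. -72.]
20 [-0.07, -0.34, -0.28] [23.0, -36.0, 37.0] 3.1 [171.  20. -81.]
21 [-0.1, -0.34, -0.33] [23.0, -42.0, 37.0] 3.1 [180.  20. -90.]
[0.412 0.078 0.508]
```

```bash

python3 -m jog '{"rotation":[[0.05,-0.07,0.04],[0.09,-0.15,0.08],[0.11,-0.23,0.1],[0.13,-0.31,0.11],[0.17,-0.33,0.14],[0.2,-0.35,0.18],[0.23,-0.39,0.2],[0.26,-0.43,0.23],[0.28,-0.47,0.25],[0.3,-0.52,0.26],[0.31,-0.57,0.27],[0.32,-0.63,0.27]],"translation":[[8,8,4],[16,14,9],[24,19,15],[32,22,22],[33,28,25],[35,33,28],[37,39,32],[39,43,36],[42,46,42],[45,49,47],[48,51,53],[51,51,59]],"jaw":[0.48,0.48,0.48,0.48,0.48,0.48,0.48,0.48,0.48,0.48,0.48,0.48]}'
python3 -c "
from station import ctrl
s=ctrl.read_state();print(s['q'].tolist())"
```

```text
time: 6.7
tcp_pos: [0.4122, 0.0769, 0.5091]
ee_rot: [[0.476, 0.34, 0.811], [0.012, -0.925, 0.381], [0.879, -0.172, -0.444]]
wrist_force: [0.1, 0.9, -0.1]
width: 0.481
[3.0344162232731087, -7.69828176078829, 126.94931427681978, 93.00417643989732, 19.754310239426633, -2.3585467195680434]
```

```bash

python3 -m jog '{"rotation":[[0.01,-0.05,-0.01],[0.01,-0.1,-0.03],[0.01,-0.15,-0.05],[0.01,-0.2,-0.08],[0,-0.24,-0.11],[-0.01,-0.27,-0.15],[-0.03,-0.3,-0.19],[-0.05,-0.32,-0.24],[-0.07,-0.34,-0.28],[-0.1,-0.34,-0.33],[-0.1,-0.34,-0.33]],"translation":[[3,0,6],[7,-2,12],[10,-5,17],[13,-8,22],[15,-12,26],[18,-17,30],[20,-23,33],[21,-29,36],[23,-36,37],[23,-42,37],[23,-42,37]],"jaw":[0.48,0.48,0.48,0.48,0.48,0.48,0.48,0.48,0.48,0.48,0.48]}'
python3 - <<'E'
from station import ctrl
from kin import *
s=ctrl.read_state();q=s['q'];print(np.round(q,1))
p0,R0=s['tcp_pos'],s['ee_rot']
# target high at theta 50 then 40
for th,tip in [(50,[.44,.019,.32]),(45,[.44,.019,.25]),(40,[.44,.019,.2]),(40,[.44,.019,.087])]:
    Rm=Rt(th,2);p=np.array(tip)-Rm[:,2]*.182
    r=ik(p,Rm,q);q=r.x
    print(th,np.round(p,3),'shift',np.round((p-p0)*1000),'rot',np.round(R.from_matrix(Rm@R0.T).as_rotvec(),3),np.round(q,1),abs(r.fun).max())
E
```

```text
time: 7.62
tcp_pos: [0.4348, 0.0343, 0.5454]
ee_rot: [[0.16, 0.044, 0.986], [-0.001, -0.999, 0.044], [0.987, -0.008, -0.16]]
wrist_force: [-0.2, 0.3, 0.2]
width: 0.479
[  3.1  -7.7 126.9 181.5  20.  -90.9]
50 [0.301 0.014 0.437] shift [-134.  -20. -108.] rot [-0.029  0.537 -0.006] [ -0.3 -16.2 140.   16.    6.5  72.6] 1.1088775730971889e-10
45 [0.311 0.015 0.379] shift [-123.  -20. -167.] rot [-0.032  0.624 -0.006] [ -1.9  -4.6 142.9 140.    6.2 -52.8] 0.07608286593958433
40 [0.323 0.015 0.339] shift [-112.  -19. -206.] rot [-0.036  0.711 -0.005] [ -0.2   2.7 142.5 164.7   6.2 -76.5] 0.039845777432535555
40 [0.323 0.015 0.226] shift [-112.  -19. -319.] rot [-0.036  0.711 -0.005] [  0.   26.8 145.6 177.6  32.4 -89.5] 1.6653345369377348e-15
```

```bash
python3 - <<'E'
from station import ctrl
from kin import *
q0=np.array(ctrl.read_state()['q'])
Rm=Rt(40,2);pf=np.array([.436,.019,.087])-Rm[:,2]*.182
qf=ik(pf,Rm,[0,26.8,145.6,180,32.4,-89.5]).x
print(np.round(qf,1))
w=[]
qa=q0.copy();qa[0]=19
qb=qf.copy();qb[0]=qf[0]+16
def seg(a,b,n): return [a+(b-a)*i/n for i in range(1,n+1)]
for name,sg in (('A',seg(q0,qa,5)),('B',seg(qa,qb,12)),('C',seg(qb,qf,6))):
    pass
base=fk(q0,P,1,1,OFF);pp=base
for name,sg in (('A',seg(q0,qa,4)),('B',seg(qa,qb,12)),('C',seg(qb,qf,6))):
    print(name)
    for q in sg:
        a=fk(q,P,1,1,OFF)
        print(np.round(R.from_matrix(a[1]@base[1].T).as_rotvec(),2).tolist(),np.round((a[0]-base[0])*1000).tolist(),round(np.degrees(np.linalg.norm(R.from_matrix(a[1]@pp[1].T).as_rotvec())),1),'step',round(np.linalg.norm(a[0]-pp[0])*1000),'tip',np.round(a[0]+.182*a[1][:,2],3))
        pp=a
    base=a
E
```

```text
[  0.   26.8 146.1 177.7  32.9 -89.6]
A
[0.0, -0.0, 0.07] [-3.0, 30.0, -0.0] 4.0 step 30 tip [0.61  0.085 0.516]
[-0.0, -0.0, 0.14] [-9.0, 60.0, -0.0] 4.0 step 30 tip [0.602 0.127 0.516]
[0.0, -0.0, 0.21] [-16.0, 89.0, -0.0] 4.0 step 30 tip [0.592 0.168 0.516]
[0.0, -0.0, 0.28] [-26.0, 118.0, -0.0] 4.0 step 30 tip [0.579 0.209 0.516]
B
[-0.02, 0.06, -0.0] [2.0, -1.0, -33.0] 3.4 step 34 tip [0.579 0.207 0.472]
[-0.04, 0.11, -0.0] [2.0, -3.0, -66.0] 3.4 step 33 tip [0.577 0.204 0.429]
[-0.06, 0.17, -0.01] [-0.0, -5.0, -98.0] 3.4 step 32 tip [0.571 0.2   0.387]
[-0.09, 0.22, -0.01] [-5.0, -9.0, -129.0] 3.4 step 31 tip [0.563 0.195 0.346]
[-0.11, 0.28, -0.01] [-12.0, -12.0, -158.0] 3.4 step 30 tip [0.552 0.19  0.307]
[-0.13, 0.33, -0.01] [-21.0, -17.0, -186.0] 3.4 step 30 tip [0.539 0.184 0.269]
[-0.14, 0.39, -0.01] [-31.0, -21.0, -213.0] 3.4 step 29 tip [0.523 0.177 0.233]
[-0.16, 0.45, -0.01] [-43.0, -27.0, -238.0] 3.4 step 28 tip [0.505 0.17  0.199]
[-0.18, 0.5, -0.01] [-57.0, -32.0, -261.0] 3.4 step 27 tip [0.485 0.162 0.168]
[-0.2, 0.56, -0.01] [-72.0, -38.0, -282.0] 3.4 step 27 tip [0.463 0.155 0.138]
[-0.21, 0.62, -0.0] [-89.0, -44.0, -302.0] 3.4 step 26 tip [0.439 0.147 0.111]
[-0.23, 0.67, -0.0] [-106.0, -50.0, -319.0] 3.4 step 25 tip [0.414 0.138 0.087]
C
[0.0, -0.0, -0.05] [4.0, -14.0, 0.0] 2.7 step 15 tip [0.42  0.119 0.087]
[-0.0, -0.0, -0.09] [8.0, -29.0, 0.0] 2.7 step 15 tip [0.425 0.099 0.087]
[0.0, -0.0, -0.14] [11.0, -43.0, 0.0] 2.7 step 15 tip [0.429 0.079 0.087]
[-0.0, -0.0, -0.19] [14.0, -58.0, 0.0] 2.7 step 15 tip [0.432 0.059 0.087]
[0.0, -0.0, -0.23] [15.0, -73.0, -0.0] 2.7 step 15 tip [0.435 0.039 0.087]
[0.0, -0.0, -0.28] [16.0, -87.0, -0.0] 2.7 step 15 tip [0.436 0.019 0.087]
```

```bash

python3 -m jog '{"rotation":[[0,0,0.07],[0,0,0.14],[0,0,0.21],[0,0,0.28],[0,0,0.28]],"translation":[[-3,30,0],[-9,60,0],[-16,89,0],[-26,118,0],[-26,118,0]],"jaw":[0.48,0.48,0.48,0.48,0.48]}'
python3 -m jog '{"rotation":[[-0.02,0.06,0],[-0.04,0.11,0],[-0.06,0.17,-0.01],[-0.09,0.22,-0.01],[-0.11,0.28,-0.01],[-0.13,0.33,-0.01],[-0.14,0.39,-0.01],[-0.16,0.45,-0.01],[-0.18,0.5,-0.01],[-0.2,0.56,-0.01]],"translation":[[2,-1,-33],[2,-3,-66],[0,-5,-98],[-5,-9,-129],[-12,-12,-158],[-21,-17,-186],[-31,-21,-213],[-43,-27,-238],[-57,-32,-261],[-72,-38,-282]],"jaw":[0.48,0.48,0.48,0.48,0.48,0.48,0.48,0.48,0.48,0.48]}'
python3 - <<'E'
from station import ctrl
from kin import *
s=ctrl.read_state();print(np.round(s['q'],1),s['tcp_pos']+.182*s['ee_rot'][:,2])
Rm=Rt(40,18);p=np.array([.410,.138,.087])-Rm[:,2]*.182
print('shift',np.round((p-s['tcp_pos'])*1000),'rot',np.round(R.from_matrix(Rm@s['ee_rot'].T).as_rotvec(),3))
E
```

```text
time: 8.03
tcp_pos: [0.4077, 0.1559, 0.5454]
ee_rot: [[0.153, 0.33, 0.931], [0.045, -0.944, 0.327], [0.987, -0.008, -0.16]]
wrist_force: [-0.2, -0.1, 0.3]
width: 0.482
time: 8.87
tcp_pos: [0.3366, 0.1148, 0.2622]
ee_rot: [[0.652, 0.311, 0.691], [0.216, -0.95, 0.225], [0.727, 0.003, -0.687]]
wrist_force: [0.7, 0.9, -0.7]
width: 0.478
[ 16.5  21.2 142.8 177.9  30.6 -89.4] [0.46238195 0.15569711 0.13722612]
shift [-38. -13. -36.] rot [-0.033  0.111 -0.003]
```

```bash

python3 -m jog '{"rotation":[[-0.015,0.05,0],[-0.033,0.111,-0.003],[-0.033,0.111,-0.003],[-0.033,0.111,-0.003]],"translation":[[-18,-6,-18],[-34,-11,-31],[-38,-13,-36],[-38,-13,-36]],"jaw":[0.48,0.48,0.48,0.48]}'
python3 -m jog '{"rotation":[[0,0,-0.05],[0,0,-0.09],[0,0,-0.14],[0,0,-0.19],[0,0,-0.23],[0,0,-0.28],[0,0,-0.28]],"translation":[[4,-14,0],[8,-29,0],[11,-43,0],[14,-58,0],[15,-73,0],[16,-87,0],[16,-87,0]],"jaw":[0.48,0.48,0.48,0.48,0.48,0.48,0.48]}'
python3 - <<'E'
from station import ctrl,grab_frame,models
from kin import *
import cv2
s=ctrl.read_state();print(np.round(s['q'],1),s['tcp_pos']+.182*s['ee_rot'][:,2],s['wrist_force'])
for n in ['scene','side','wrist']: cv2.imwrite(f'pics/{n}2.png',grab_frame(n)['image'][:,:,::-1])
a=cv2.imread('pics/side2.png')[100:240,220:420]; b=cv2.imread('pics/scene2.png')[110:270,240:400]
cv2.imwrite('pics/sz2.png',cv2.resize(a,None,fx=4,fy=4,interpolation=2)); cv2.imwrite('pics/cz2.png',cv2.resize(b,None,fx=3.75,fy=3.75,interpolation=2))
E
```

```text
time: 9.2
tcp_pos: [0.2979, 0.1017, 0.2262]
ee_rot: [[0.73, 0.308, 0.61], [0.236, -0.951, 0.198], [0.641, -0.001, -0.767]]
wrist_force: [-0.4, 0.8, -0.2]
width: 0.478
time: 9.78
tcp_pos: [0.3161, 0.0138, 0.2277]
ee_rot: [[0.763, 0.029, 0.646], [0.022, -1.0, 0.019], [0.646, -0.0, -0.763]]
wrist_force: [0.1, 0.8, -0.4]
width: 0.481
[-1.000e-01  2.660e+01  1.465e+02  1.779e+02  3.340e+01 -8.960e+01] [0.43368063 0.01724968 0.08883983] [ 0.05658936  0.83571649 -0.40171065]
```

View pics/sz2.png

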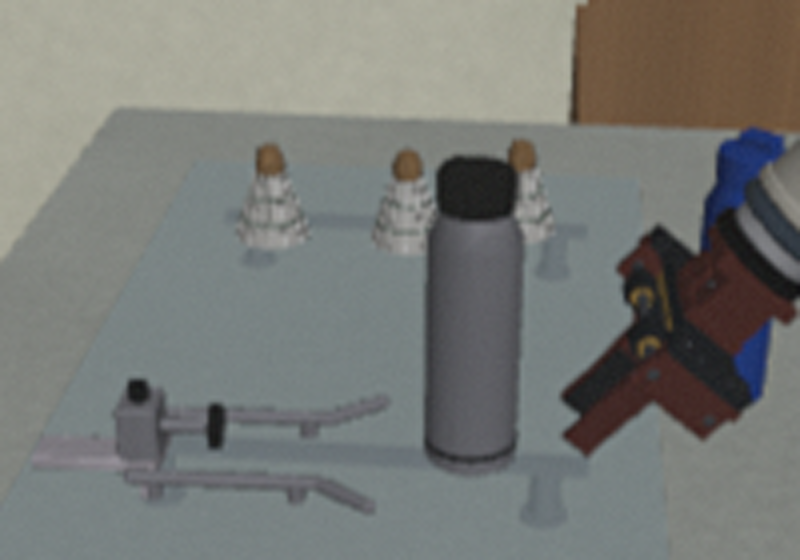

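View pics/cz2.png

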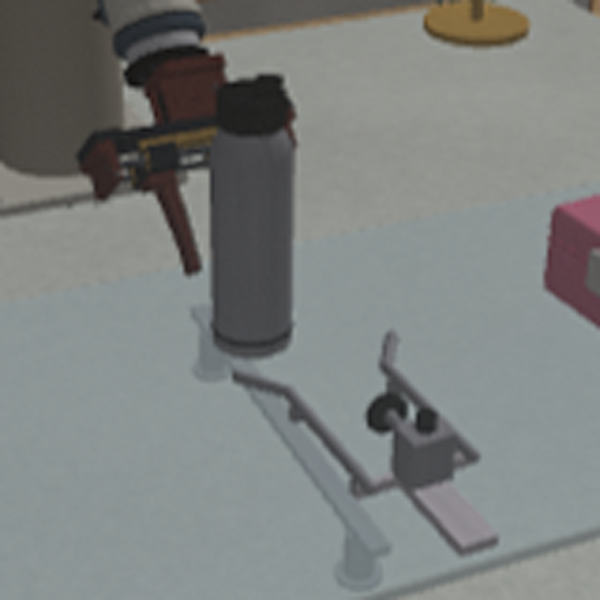

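View pics/wrist2.png

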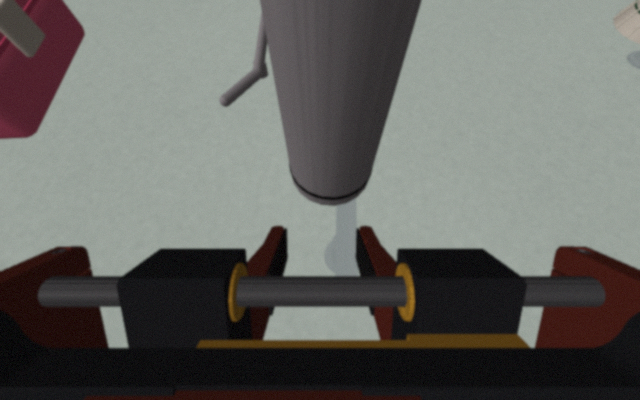

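```bash

python3 -m jog '{"rotation":[[0,0,0],[0,0,0],[0,0,0],[0,0,0],[0,0,0],[0,0,0],[0,0,0],[0,0,0],[0,0,0],[0,0,0],[0,0,0]],"translation":[[5,-1,-1],[10,-2,-2],[15,-3,-2],[20,-3,-2],[24,-3,-2],[28,-3,-2],[32,-3,-2],[35,-3,-2],[38,-3,-2],[41,-3,-2],[41,-3,-2]],"jaw":[0.48,0.48,0.48,0.48,0.48,0.48,0.48,0.48,0.48,0.48,0.48]}'
python3 - <<'E'
from station import ctrl,grab_frame,models
from kin import *
import cv2
s=ctrl.read_state();print(np.round(s['q'],1),s['tcp_pos']+.182*s['ee_rot'][:,2],s['wrist_force'])
for n in ['side','wrist']: cv2.imwrite(f'pics/{n}3.png',grab_frame(n)['image'][:,:,::-1])
a=cv2.imread('pics/side3.png')[100:240,220:420]; b=cv2.imread('pics/wrist3.png')
a=cv2.resize(a,None,fx=4,fy=4,interpolation=2);cv2.imwrite('pics/sz3.png',a)
E
```

```text
time: 10.85
tcp_pos: [0.3559, 0.0121, 0.2251]
ee_rot: [[0.764, 0.034, 0.644], [0.026, -0.999, 0.021], [0.644, 0.001, -0.765]]
wrist_force: [-1.5, -1.3, 0.7]
width: 0.48
[ -0.5  27.1 141.8 176.8  29.1 -89.1] [0.47307954 0.01592026 0.0859056 ] [-1.46143516 -1.26184068  0.71569839]
```

View pics/sz3.png

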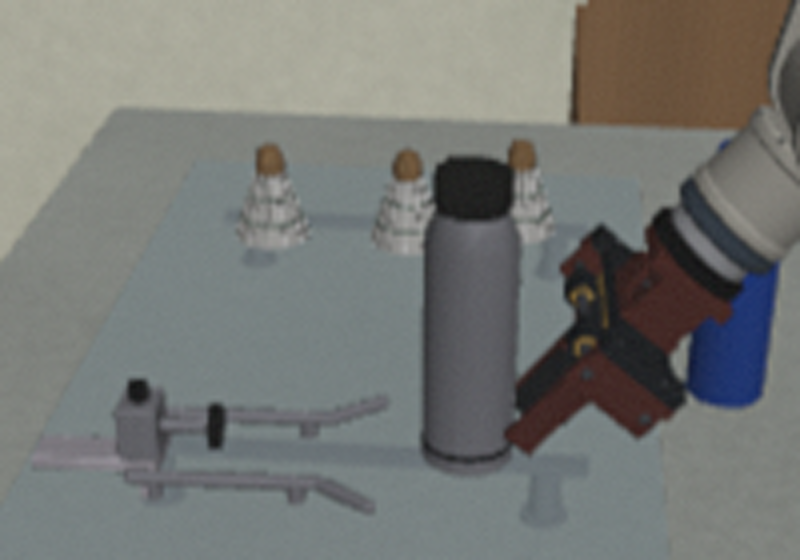

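View pics/wrist3.png

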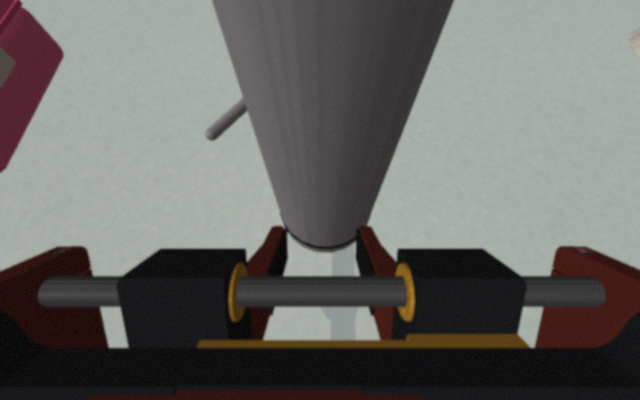

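```bash

python3 -m jog '{"rotation":[[0,0,0],[0,0,0],[0,0,0],[0,0,0],[0,0,0],[0,0,0],[0,0,0],[0,0,0],[0,0,0],[0,0,0],[0,0,0],[0,0,0]],"translation":[[3,1,0],[6,2,0],[9,3,0],[12,4,0],[15,5,0],[18,6,0],[21,7,0],[24,8,0],[27,9,0],[30,10,0],[33,11,0],[36,12,0]],"jaw":[0.48,0.48,0.48,0.48,0.48,0.48,0.48,0.48,0.48,0.48,0.48,0.48]}'
cat > look.py <<'E'
import sys
from station import ctrl,grab_frame,models
from kin import *
import cv2
k=sys.argv[1]
F=[]
ims={}
for n in ['side','wrist','scene']:
    s=ctrl.read_state();F.append(s['wrist_force']);ims[n]=grab_frame(n)['image'][:,:,::-1]
s=ctrl.read_state();F.append(s['wrist_force'])
print(s['time'],np.round(s['q'],1),'tip',np.round(s['tcp_pos']+.182*s['ee_rot'][:,2],4),'F',np.round(F,1).tolist(),np.round(np.mean(F,0),2))
a=cv2.resize(ims['side'][110:230,240:400],(480,360),interpolation=2)
b=cv2.resize(ims['scene'][110:260,260:380],(288,360),interpolation=2)
w=cv2.resize(ims['wrist'][0:300],None,fx=.5,fy=.5); w=cv2.copyMakeBorder(w,0,0,0,768-320,0)
cv2.imwrite(f'pics/L{k}.png',np.vstack([np.hstack([a,b]),w]))
for n in ims: cv2.imwrite(f'pics/{n}{k}.png',ims[n])
E
python3 look.py 4
```

```text
time: 11.95
tcp_pos: [0.392, 0.0242, 0.2251]
ee_rot: [[0.764, 0.034, 0.644], [0.026, -0.999, 0.021], [0.644, 0.001, -0.765]]
wrist_force: [-1.9, -1.2, 0.5]
width: 0.476
12.1 [  1.8  27.6 137.5 179.8  25.3 -90. ] tip [0.5095 0.0282 0.0862] F [[-1.9, -1.2, 0.5], [-1.1, -0.1, -0.1], [-0.8, -1.0, -0.8], [-0.1, 0.5, -1.0]] [-0.98 -0.43 -0.35]
```

View pics/L4.png

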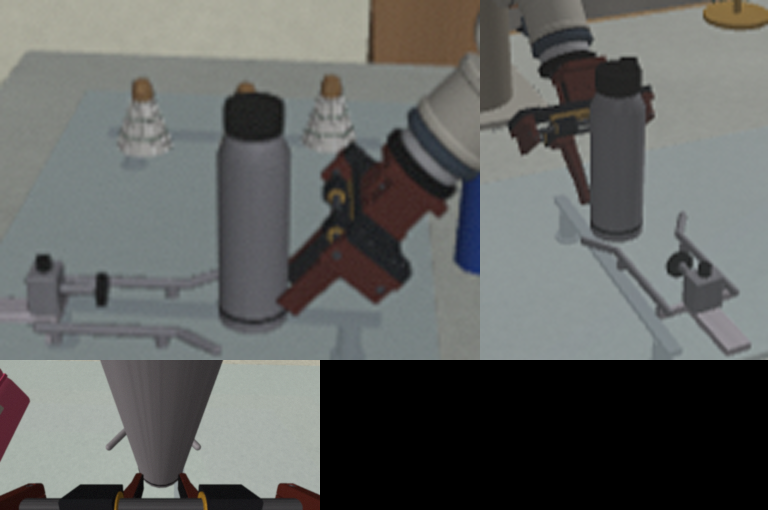

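```bash

python3 -m jog '{"rotation":[[0,0,0],[0,0,0],[0,0,0],[0,0,0],[0,0,0],[0,0,0],[0,0,0],[0,0,0],[0,0,0],[0,0,0],[0,0,0],[0,0,0]],"translation":[[3,1,0],[6,2,0],[9,3,0],[12,4,0],[15,5,0],[18,6,0],[21,7,0],[24,8,0],[27,9,0],[30,10,0],[33,11,0],[36,12,0]],"jaw":[0.48,0.48,0.48,0.48,0.48,0.48,0.48,0.48,0.48,0.48,0.48,0.48]}'
python3 look.py 5
```

```text
time: 13.1
tcp_pos: [0.428, 0.0363, 0.2251]
ee_rot: [[0.764, 0.034, 0.644], [0.026, -0.999, 0.021], [0.644, 0.001, -0.765]]
wrist_force: [-2.5, -1.2, 0.7]
width: 0.48
13.25 [  3.6  28.5 133.2 182.9  21.8 -91.5] tip [0.5455 0.0402 0.0862] F [[-2.5, -1.2, 0.7], [-2.4, -0.8, 0.5], [-2.1, -0.4, -0.3], [0.7, -0.6, -0.4]] [-1.56 -0.75  0.13]
```

View pics/L5.png

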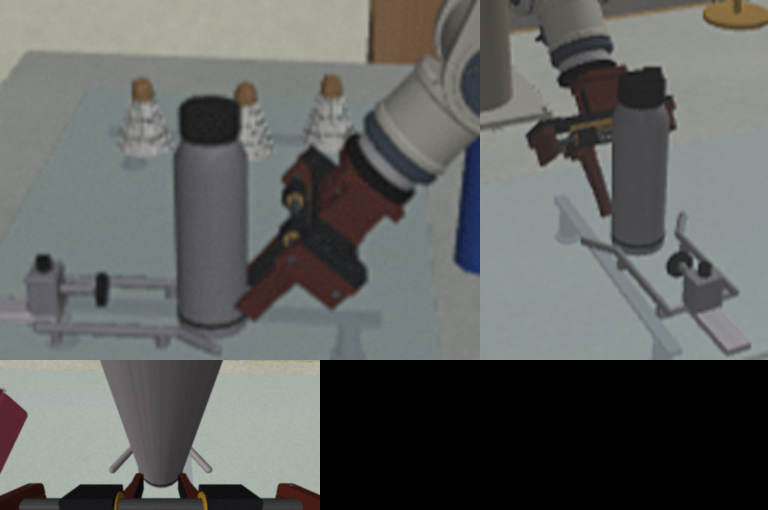

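View pics/wrist5.png

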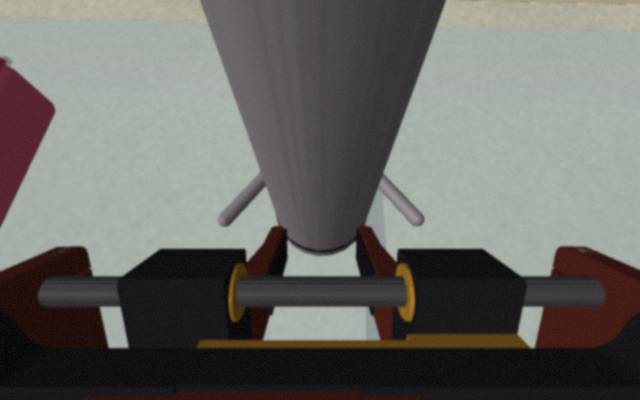

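```bash

python3 -m jog '{"rotation":[[0,0,0],[0,0,0],[0,0,0],[0,0,0],[0,0,0],[0,0,0],[0,0,0],[0,0,0],[0,0,0],[0,0,0],[0,0,0],[0,0,0]],"translation":[[2.5,0.1,0],[5,0.2,0],[7.5,0.3,0],[10,0.4,0],[12.5,0.4,0],[15,0.5,0],[17.5,0.6,0],[20,0.7,0],[22.5,0.8,0],[25,0.9,0],[27.5,1,0],[30,1,0]],"jaw":[0.48,0.48,0.48,0.48,0.48,0.48,0.48,0.48,0.48,0.48,0.48,0.48]}'
python3 look.py 6
```

```text
time: 14.25
tcp_pos: [0.458, 0.0372, 0.2252]
ee_rot: [[0.764, 0.034, 0.644], [0.027, -0.999, 0.021], [0.644, 0.001, -0.765]]
wrist_force: [-3.5, 0.4, 0.8]
width: 0.482
14.4 [  3.4  29.3 129.7 183.   19.2 -91.8] tip [0.5755 0.041  0.0862] F [[-3.5, 0.4, 0.8], [-1.0, -0.7, 0.2], [-1.3, 0.1, -0.3], [-0.7, 0.0, -1.1]] [-1.63 -0.06 -0.11]
```

View pics/L6.png

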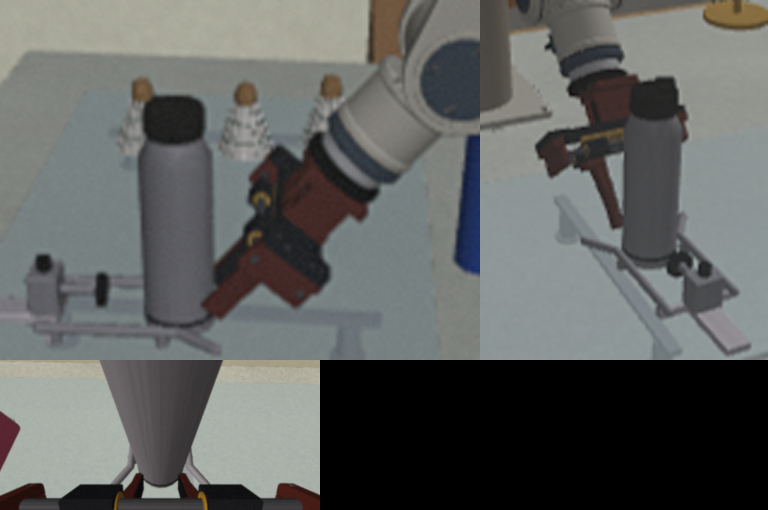

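View pics/wrist6.png

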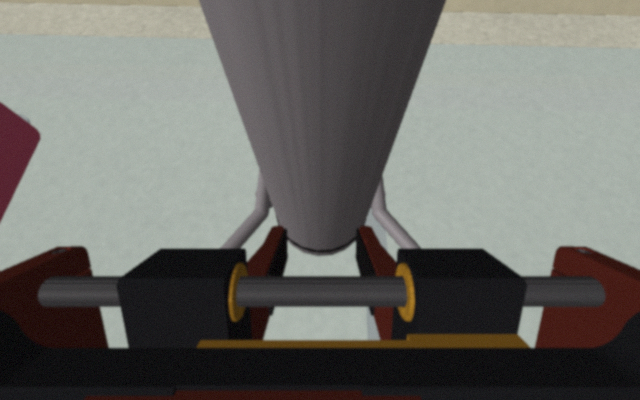

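```bash

python3 -m jog '{"rotation":[[0,0,0],[0,0,0],[0,0,0],[0,0,0],[0,0,0],[0,0,0],[0,0,0],[0,0,0],[0,0,0],[0,0,0],[0,0,0],[0,0,0]],"translation":[[2,0.1,0],[4,0.1,0],[6,0.2,0],[8,0.3,0],[10,0.4,0],[12,0.4,0],[14,0.5,0],[16,0.6,0],[18,0.6,0],[20,0.7,0],[21,0.7,0],[22,0.8,0]],"jaw":[0.48,0.48,0.48,0.48,0.48,0.48,0.48,0.48,0.48,0.48,0.48,0.48]}'
python3 look.py 7; python3 - <<'E'
import cv2
a=cv2.imread('pics/side7.png')[170:230,240:340]; b=cv2.imread('pics/scene7.png')[160:230,300:380]
import numpy as np
cv2.imwrite('pics/z7.png',np.hstack([cv2.resize(a,(480,288),interpolation=2),cv2.resize(b,(320,288),interpolation=2)]))
E
```

```text
time: 15.4
tcp_pos: [0.4799, 0.0379, 0.2251]
ee_rot: [[0.764, 0.034, 0.644], [0.026, -0.999, 0.021], [0.644, 0.001, -0.765]]
wrist_force: [-2.6, 0.1, -0.1]
width: 0.48
15.55 [  3.4  30.1 127.1 183.2  17.3 -92. ] tip [0.5972 0.0418 0.0861] F [[-2.6, 0.1, -0.1], [-1.9, -0.3, 0.9], [-1.5, -0.6, 0.0], [-0.8, -0.4, -0.8]] [-1.69 -0.31  0.  ]
```

View pics/z7.png

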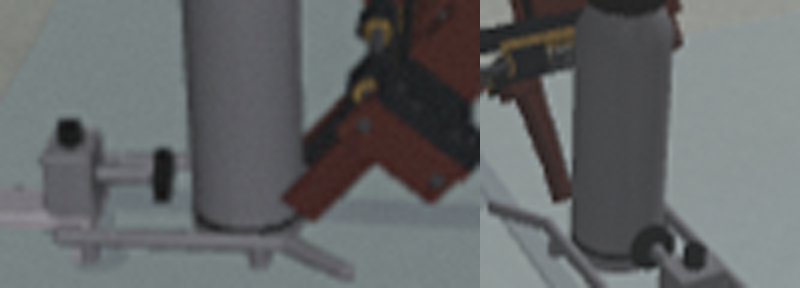

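```bash

python3 -m jog '{"rotation":[[0,0,0],[0,0,0],[0,0,0],[0,0,0],[0,0,0],[0,0,0]],"translation":[[1,0,0],[2,0.1,0],[3,0.1,0],[4,0.1,0],[5,0.2,0],[6,0.2,0]],"jaw":[0.48,0.48,0.48,0.48,0.48,0.48]}'
cat > z.py <<'E'
import cv2,sys,numpy as np
k=sys.argv[1]
a=cv2.imread(f'pics/side{k}.png')[180:225,245:320]; b=cv2.imread(f'pics/scene{k}.png')[180:235,320:370]
cv2.imwrite(f'pics/z{k}.png',np.hstack([cv2.resize(a,(480,288),interpolation=2),cv2.resize(b,(262,288),interpolation=2)]))
E
python3 look.py 8; python3 z.py 8
```

```text
time: 16.05
tcp_pos: [0.4859, 0.0381, 0.2252]
ee_rot: [[0.764, 0.034, 0.644], [0.026, -0.999, 0.021], [0.644, 0.001, -0.765]]
wrist_force: [-2.2, 0.1, 0.7]
width: 0.481
16.2 [  3.3  30.3 126.4 183.2  16.8 -92.1] tip [0.6032 0.042  0.0861] F [[-2.2, 0.1, 0.7], [-2.2, 1.6, 0.3], [-2.0, -0.3, 0.4], [-2.1, -0.4, -0.3]] [-2.14  0.25  0.26]
```

View pics/z8.png

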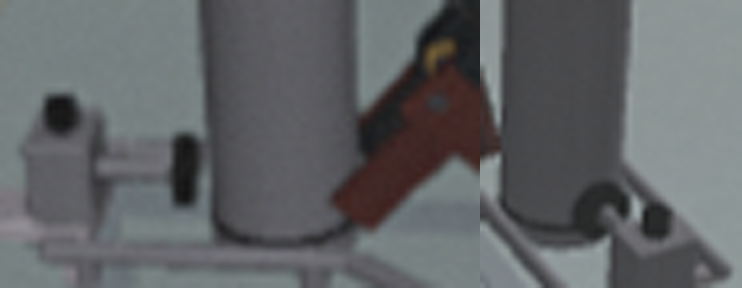

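```bash

python3 -m jog '{"rotation":[[0,0,0],[0,0,0],[0,0,0],[0,0,0],[0,0,0],[0,0,0]],"translation":[[0.7,0,0],[1.4,0,0],[2.1,0.1,0],[2.8,0.1,0],[3.5,0.1,0],[4,0.1,0]],"jaw":[0.48,0.48,0.48,0.48,0.48,0.48]}'
python3 look.py 9; python3 z.py 9
```

```text
time: 16.7
tcp_pos: [0.4899, 0.0382, 0.2252]
ee_rot: [[0.764, 0.034, 0.644], [0.026, -0.999, 0.021], [0.644, 0.001, -0.765]]
wrist_force: [-2.8, -0.6, 0.5]
width: 0.477
16.85 [  3.3  30.4 125.9 183.2  16.5 -92.1] tip [0.6071 0.0421 0.086 ] F [[-2.8, -0.6, 0.5], [-1.3, 0.0, 0.9], [-2.4, 0.0, 0.7], [-2.1, -0.6, 0.8]] [-2.17 -0.3   0.72]
```

View pics/z9.png

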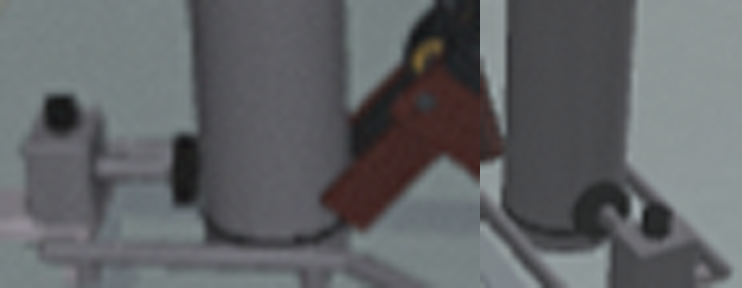

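```bash

python3 -m jog '{"rotation":[[0,0,0],[0,0,0],[0,0,0],[0,0,0]],"translation":[[0.5,0,0],[1,0,0],[1.5,0,0],[2,0.1,0]],"jaw":[0.48,0.48,0.48,0.48]}'
python3 look.py 10; python3 z.py 10
python3 -m jog '{"rotation":[[0,0,0],[0,0,0],[0,0,0],[0,0,0]],"translation":[[0.5,0,0],[1,0,0],[1.5,0,0],[2,0.1,0]],"jaw":[0.48,0.48,0.48,0.48]}'
python3 look.py 11; python3 z.py 11
```

```text
time: 17.18
tcp_pos: [0.4918, 0.0383, 0.2252]
ee_rot: [[0.764, 0.034, 0.644], [0.026, -0.999, 0.021], [0.644, 0.001, -0.765]]
wrist_force: [-3.4, 0.0, 1.0]
width: 0.482
17.3333 [  3.3  30.5 125.6 183.3  16.3 -92.1] tip [0.6091 0.0422 0.086 ] F [[-3.4, 0.0, 1.0], [-1.8, 0.5, 1.2], [-2.9, 0.2, 0.4], [-2.2, 0.7, 1.5]] [-2.56  0.35  1.02]
time: 17.67
tcp_pos: [0.4936, 0.0384, 0.2251]
ee_rot: [[0.765, 0.034, 0.644], [0.026, -0.999, 0.021], [0.644, 0.001, -0.765]]
wrist_force: [-3.8, 0.0, 2.0]
width: 0.478
17.8167 [  3.3  30.6 125.4 183.3  16.1 -92.2] tip [0.6109 0.0423 0.0859] F [[-3.8, 0.0, 2.0], [-4.5, 0.3, 1.5], [-3.8, -0.9, 1.9], [-3.6, -0.4, 1.7]] [-3.93 -0.24  1.77]
```

View pics/z11.png

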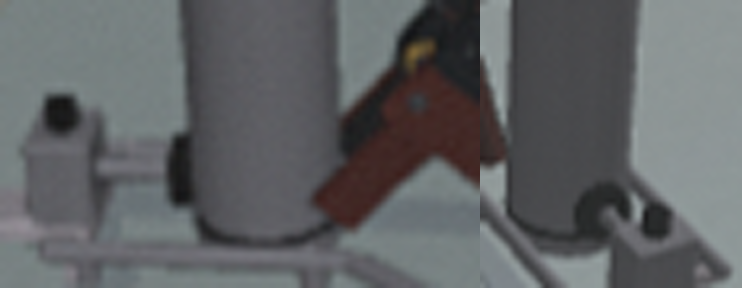

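```bash

python3 -m jog '{"rotation":[[0,0,0],[0,0,0],[0,0,0],[0,0,0]],"translation":[[0.4,0,0],[0.8,0,0],[1.2,0,0],[1.5,0.1,0]],"jaw":[0.48,0.48,0.48,0.48]}'
python3 look.py 12; python3 z.py 12
python3 -m jog '{"rotation":[[0,0,0],[0,0,0],[0,0,0],[0,0,0]],"translation":[[0.4,0,0],[0.8,0,0],[1.2,0,0],[1.5,0.1,0]],"jaw":[0.48,0.48,0.48,0.48]}'
python3 look.py 13; python3 z.py 13
```

```text
time: 18.15
tcp_pos: [0.4951, 0.0385, 0.2251]
ee_rot: [[0.765, 0.034, 0.644], [0.026, -0.999, 0.021], [0.644, 0.001, -0.765]]
wrist_force: [-5.7, -1.0, 2.2]
width: 0.481
18.3 [  3.3  30.6 125.3 183.3  16.  -92.2] tip [0.6122 0.0424 0.0858] F [[-5.7, -1.0, 2.2], [-5.2, 0.3, 2.7], [-5.1, 0.4, 2.3], [-5.0, -0.7, 2.4]] [-5.23 -0.25  2.38]
time: 18.63
tcp_pos: [0.4963, 0.0386, 0.225]
ee_rot: [[0.765, 0.034, 0.643], [0.026, -0.999, 0.021], [0.644, 0.001, -0.765]]
wrist_force: [-6.2, -0.8, 3.9]
width: 0.48
18.7833 [  3.3  30.7 125.1 183.4  15.8 -92.2] tip [0.6134 0.0425 0.0857] F [[-6.2, -0.8, 3.9], [-6.2, 0.8, 2.7], [-6.9, -0.7, 2.8], [-7.0, -1.2, 2.7]] [-6.55 -0.5   3.03]
```

View pics/z13.png

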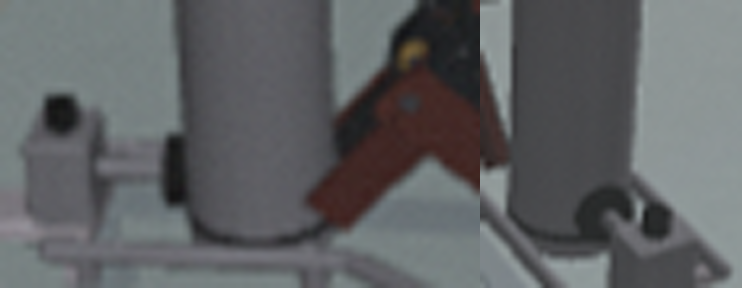

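View pics/L13.png

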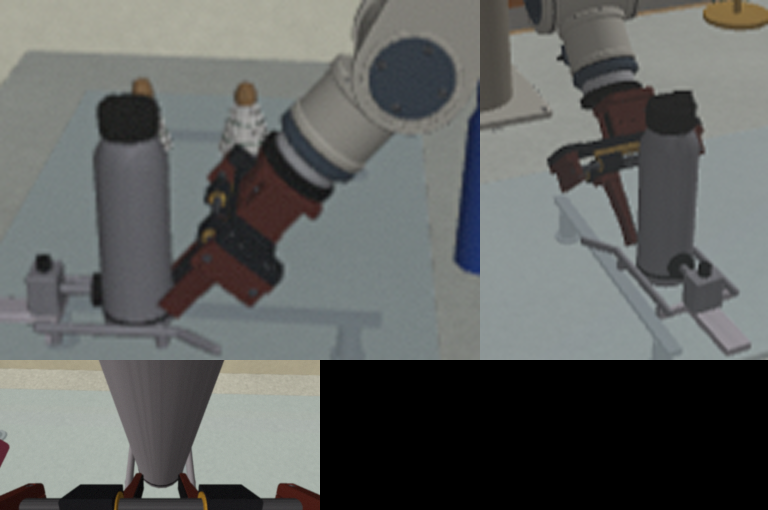

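```bash

python3 -m jog '{"rotation":[[0,0,0],[0,0,0],[0,0,0],[0,0,0],[0,0,0],[0,0,0]],"translation":[[0.3,0,0],[0.6,0,0],[0.9,0,0],[0.9,0,0],[0.9,0,0],[0.9,0,0]],"jaw":[0.48,0.48,0.48,0.48,0.48,0.48]}'
python3 look.py 14; python3 z.py 14
python3 -m jog '{"rotation":[[0,0,0],[0,0,0],[0,0,0],[0,0,0],[0,0,0],[0,0,0],[0,0,0],[0,0,0],[0,0,0],[0,0,0],[0,0,0],[0,0,0]],"translation":[[-0.25,0,0],[-0.5,0,0],[-0.75,0,0],[-1,0,0],[-1.25,0,0],[-1.5,0,0],[-1.75,0,0],[-2,0,0],[-2.25,0,0],[-2.5,0,0],[-2.75,0,0],[-3,0,0]],"jaw":[0.48,0.48,0.48,0.48,0.48,0.48,0.48,0.48,0.48,0.48,0.48,0.48]}'
python3 look.py 15; python3 z.py 15
python3 -m jog '{"rotation":[[0,0,0],[0,0,0],[0,0,0],[0,0,0],[0,0,0],[0,0,0],[0,0,0],[0,0,0],[0,0,0],[0,0,0],[0,0,0],[0,0,0]],"translation":[[-0.25,0,0],[-0.5,0,0],[-0.75,0,0],[-1,0,0],[-1.25,0,0],[-1.5,-0.1,0],[-1.75,-0.1,0],[-2,-0.1,0],[-2.25,-0.1,0],[-2.5,-0.1,0],[-2.75,-0.1,0],[-3,-0.1,0]],"jaw":[0.48,0.48,0.48,0.48,0.48,0.48,0.48,0.48,0.48,0.48,0.48,0.48]}'
python3 look.py 16; python3 z.py 16
python3 -c "
import cv2,numpy as np
cv2.imwrite('pics/zz.png',np.vstack([cv2.imread(f'pics/z{k}.png')[80:280] for k in (14,15,16)])[:600])"
```

```text
time: 19.28
tcp_pos: [0.4971, 0.0386, 0.225]
ee_rot: [[0.765, 0.034, 0.643], [0.026, -0.999, 0.021], [0.643, 0.001, -0.766]]
wrist_force: [-7.8, -0.3, 3.9]
width: 0.484
19.4333 [  3.3  30.7 125.  183.4  15.8 -92.2] tip [0.6141 0.0425 0.0857] F [[-7.8, -0.3, 3.9], [-7.2, -0.3, 3.1], [-7.3, -0.9, 3.4], [-7.1, 0.1, 3.8]] [-7.35 -0.33  3.55]
time: 20.43
tcp_pos: [0.4948, 0.0387, 0.2253]
ee_rot: [[0.764, 0.034, 0.644], [0.026, -0.999, 0.021], [0.645, 0.001, -0.764]]
wrist_force: [-1.8, 0.2, 0.0]
width: 0.478
20.5833 [  3.3  30.6 125.3 183.4  16.1 -92.2] tip [0.6121 0.0425 0.0862] F [[-1.8, 0.2, 0.0], [-1.2, 0.5, -0.5], [-0.6, 0.0, -0.0], [-1.3, -0.0, 0.1]] [-1.26  0.17 -0.1 ]
time: 21.58
tcp_pos: [0.4916, 0.0385, 0.2252]
ee_rot: [[0.764, 0.034, 0.644], [0.026, -0.999, 0.021], [0.644, 0.001, -0.765]]
wrist_force: [-0.4, -0.2, 0.3]
width: 0.481
21.7333 [  3.3  30.5 125.7 183.3  16.3 -92.2] tip [0.6089 0.0424 0.086 ] F [[-0.4, -0.2, 0.3], [-0.2, 0.3, -0.0], [0.4, -0.7, -0.7], [-0.7, 0.2, 0.7]] [-0.2  -0.1   0.07]
```

View pics/zz.png

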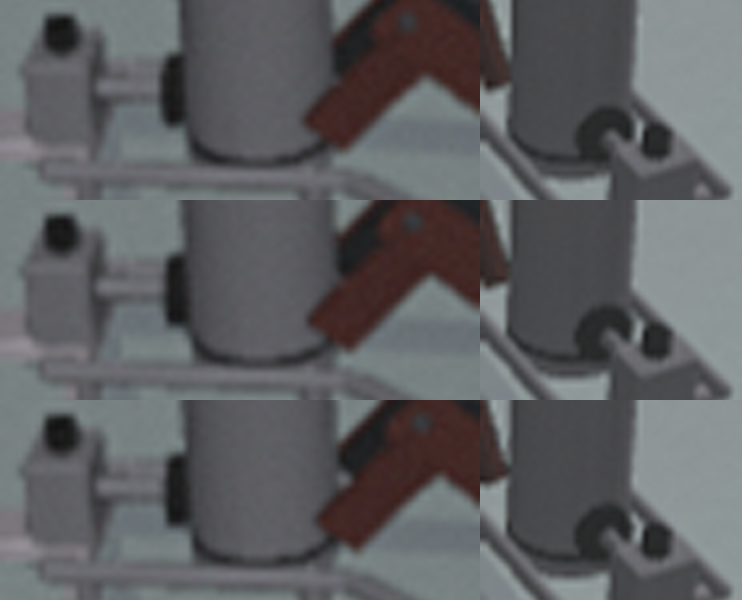

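```bash

python3 -m jog '{"rotation":[[0,0,0],[0,0,0],[0,0,0],[0,0,0],[0,0,0],[0,0,0],[0,0,0],[0,0,0],[0,0,0],[0,0,0],[0,0,0],[0,0,0]],"translation":[[-1,0,0],[-2,-0.1,0],[-3,-0.1,0],[-5,-0.2,0],[-8,-0.3,0],[-12,-0.4,0],[-18,-0.6,0],[-26,-0.9,0],[-36,-1.3,0],[-48,-1.7,0],[-60,-2,0],[-60,-2,0]],"jaw":[0.48,0.48,0.48,0.48,0.48,0.48,0.48,0.48,0.48,0.48,0.48,0.48]}'
python3 look.py 17; python3 z.py 17
```

```text
time: 22.73
tcp_pos: [0.4284, 0.0364, 0.2247]
ee_rot: [[0.767, 0.034, 0.641], [0.027, -0.999, 0.021], [0.641, 0.001, -0.767]]
wrist_force: [-0.3, -1.0, -0.3]
width: 0.482
22.8833 [  3.6  28.5 132.8 183.   21.5 -91.6] tip [0.5492 0.0404 0.0862] F [[-0.3, -1.0, -0.3], [0.6, -0.7, 1.2], [0.6, -0.7, 0.1], [-0.5, 1.2, -0.3]] [ 0.09 -0.29  0.17]
```

View pics/L17.png

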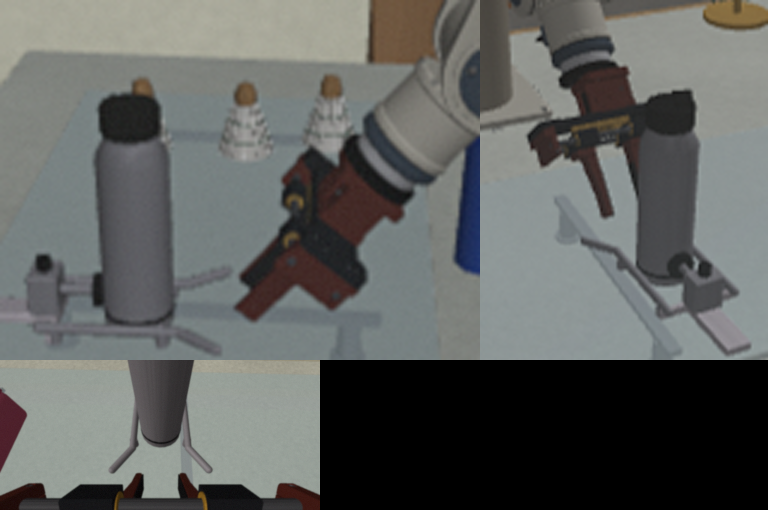

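View pics/z17.png

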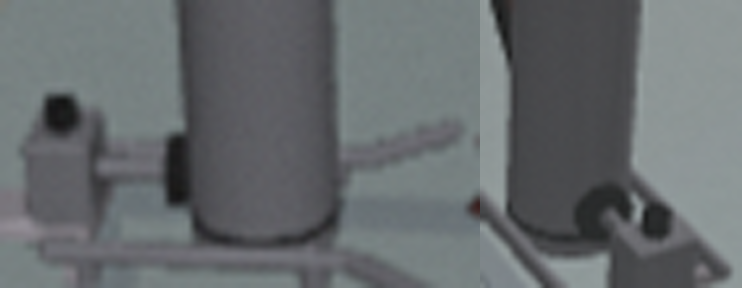

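View pics/scene17.png

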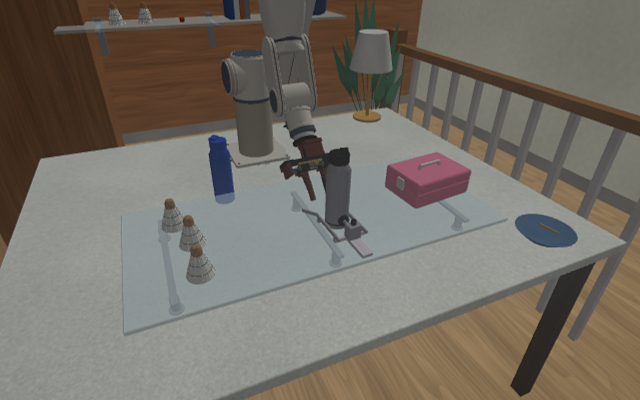

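```bash
python3 -c "
from station import finish_job
print(finish_job())"
```

```text
the job is handed in; nothing more can be done
None
```

The flask is standing upright in the bay against its rubber pad, and I have handed the job in. It took about 23 s of the 58 s allowed.

- **Push:** I cradled the flask between the part-open fingertips, touching it about 33 mm above the glass, and slid it down the middle of the bay. The wrist pictures showed no contact with the rods.
- **Press:** The pad gave about 4–5 mm of its 8 mm. The wrist force peaked at roughly 7.8 N, about 2 N of it flask friction. I measured the give from fingertip travel (about 5 mm) and from the side picture (about 4 mm).
- **Release:** I backed off at 0.25 mm per row until the wrist force read zero, then pulled straight back about 60 mm.

The last pictures show the flask touching a pad that is still slightly pressed in. The gripper is clear of it. The lunchbox, shuttlecocks and blue bottle look unmoved. No check failed. Two position estimates disagreed slightly:

- **Bay direction:** estimates ran from 1.3° to 4°; I used the wrist picture's 2°.
- **Flask start position:** the sideways estimates differed by about 5 mm, and the fingertip cradle took that up.

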